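# Find the loose clamp bolt on the print press and hold its cap open

## Robot

A 6-joint arm with a two-finger parallel gripper is mounted at the origin on the work surface. World frame = base frame: x ahead of the robot, y to its left, z up, the work surface at z = 0. Lengths are in m, angles in rad, forces in N, time in s.
With the tool pointing down it reaches from about 0.35 to 0.775 m from the base axis. Payload 7.3 kg.
Tool frame: the origin (TCP) lies at the centre of the arm's flange, where the gripper is bolted on; the fingertips stand 178 mm ahead of it and the grasp point (between the pads) lies 159 mm ahead of it; z points along the fingers, y is the line along which they close (so a half turn about z gives the same grasp; the last joint's range is limited). The gripper opens to 92 mm and grips with 3 to 60 N. Pads are 19 mm wide; open, the fingers measure 130 mm over their backs; the gripper's body (75 mm by 190 mm) begins 47 mm behind the grasp point.
Start: joints at [-1.479, 0.342, 1.524, -0, 1.275, -0.146], TCP at [0.124, -0.51, 0.405] pointing down, gripper open.
Joint ranges: [-2.53, 2.53], [-0.77, 2.02], [0.04, 2.7], [-1, 4.14], [0.28, 2.66], [-3.11, 3.11]. Speed limits (rad/s): [2.57, 2.57, 3.14, 3.14, 3.14, 3.14].

## Interface

Orientations are given as [roll, pitch, yaw] about the fixed x, y, z axes, in that order (R = Rz(yaw) Ry(pitch) Rx(roll)).
In Python, from cell import robot, vision, telemetry gives the robot as it stands (robot), with the cameras (vision) and the readings (telemetry).
- The arm moves only by the shell command python3 drive.py 'ROWS' [OPENING] [FORCE]. ROWS is a JSON list of rows, 1 to 8 of them, each of 6 numbers: dx, dy, dz in parts of the range, where 1.0 means 0.75 m, then a rotation vector rx, ry, rz in normalised numbers (1 is 2 pi rad); each row shifts and turns the commanded pose from where the row before left it, along the tool's axes as they then stand; what a row does not reach is not made up. A row lasts 1/12 s, in which the tool goes at most 0.0417 m and 0.125 rad, less where a joint would pass 70% of its speed; a pose out of reach is approached as far as the arm can. OPENING is the finger opening in m, set as the command begins (- or left out keeps the last). The fingers move at their own pace and stop on an object; FORCE is the grip in N (left out, the last holds). Time passes only in rows, so rows that do not move let the fingers close. It prints the time, the measured TCP pose, the force, the opening and the grip force at its end. A shift or turn number past 1, either way, is cut back to 1. Input that does not fit is refused with a message, and nothing moves.
- telemetry.observe(): the state, without advancing time (a new reading comes with each control period).
- vision.read_camera(name): name is "scene" or "top" or "wrist"; returns a dict with "image" (480x640x3 uint8, red, green, blue), "fx", "fy", "cx", "cy" (pixels), "k1" (the pictures are not rectified: a ray, as slopes to the right and down, at radius r is drawn at 1 + k1 r^2 times it, then the intrinsics apply), "pose" (4x4, takes a point from camera to world coordinates). Camera axes: x right, y down, z forward; pixel columns grow to the right and rows downward; lengths in m; the calibration is good to about 2 mm. A picture is of the moment at which its call begins. There is no depth.
- robot.hand_in(): hands the job in; it is judged then, once.
The state is a dict: "time": time; "qpos": joint angles; "qvel": joint speeds; "joint_efforts": joint torques, N m; "tool_pos": TCP position; "tool_rot": TCP orientation; "contact_force": force on the tool from outside, world axes, zero at the start; "torque": the same for the moment, N m; "opening": finger opening in m; "grip_force": force on a finger pad.
Only numpy, scipy, OpenCV 4.12 (cv2) and the standard library are available. Lean on these libraries where they do the work, as an engineer would, in place of code of your own. Each camera call takes 0.05 s, during which the arm holds its last target. There are 200 camera calls.

## Task

First slide the black arm-lock grip along its track until it is level with the raised index ridges on both sides of it, and leave it there. Then tap down on the heads of the three bolts that stand up through the hinged caps on the beam to find the loose one, which sinks and stays down, and lift only that bolt's cap by its lug, to 45 degrees or more, so that its nut can be reached. Finish while still holding that cap open with the gripper, with the other two caps shut and the ink tub, squeegee and small frame where they were.

Things in the scene. Friction and masses are not known exactly. Their poses are not given: they have to be found in the camera images.
- lock (a joint): Travel of the arm-lock grip along its track, 0 to 0.140 m, growing toward the track's far end (away from the robot); it is level with the index ridges at 0.095. Starts between 0 and 0.04. Friction 1.5 N; it stays where it is left.
- lock_top (a point): Centre of the top of the arm-lock grip: a black upright plastic block 20 mm along the track, 28 mm across it and 42 mm tall, on a flat aluminium track plate (200 x 80 x 14 mm) to the right of the beam. The grip's top is 56 mm above the table. Axes: y along the track in the direction of growing travel, x across it, z up.
- lock_mark (a point): The mark: on the track's middle line, 14.5 mm above the table, midway between the two dark raised index ridges (5 mm wide, standing 2 mm proud, one on each side of the grip's path, 17 to 39 mm from the middle line). Same axes as lock_top. The grip is at the mark when lock_top has the same y (along the track) as this point.
- beam: Fixed aluminium beam on the table, 110 x 380 x 20 mm, the one with the three capped bolts in a row. Origin: centre of its underside; y runs along the row toward the left bolt, -x is the side with the lugs (toward the robot), z up. The bolts stand at y = +120 (left), 0 (middle) and -120 mm (right), x = 0.
- head_left (a point): Centre of the domed top of the left bolt's head: steel, 22 mm wide, standing up through a 30 mm square opening in its cap, 90 mm above the table (16 mm above the cap's top at 74 mm). Same axes as the beam.
- bolt_left (a joint): How far the left bolt has sunk, 0 to 0.007 m. A tight bolt gives less than 1 mm when tapped from above; the loose one needs about 3 N, sinks 7 mm and stays down.
- cap_left: Hinged aluminium cap over the left bolt's nut: shell 64 x 64 x 23 mm, 150 g, its underside 31 mm over the beam. Origin on its hinge axis, which lies along the beam's y axis at its far edge (32 mm in beam +x from the bolt, 52 mm above the table). Opens by its robot side swinging up and away, 0 to 1.3 rad; axes as the beam's when shut, z tilts as it opens. It falls shut when let go.
- lug_left (a point): Grip point in the lifting lug of the left cap: a bar 14 mm wide (along the hinge axis), 10 mm thick, sticking 45 mm out of the cap's robot side. The point is 98 mm toward the robot from the hinge axis and 13 mm above it (65 mm above the table when shut), 33 mm in front of the cap's front wall, 12 mm from the lug's end; free space below. Axes as the cap's.
- head_middle (a point): Centre of the domed top of the middle bolt's head: steel, 22 mm wide, standing up through a 30 mm square opening in its cap, 90 mm above the table (16 mm above the cap's top at 74 mm). Same axes as the beam.
- bolt_middle (a joint): How far the middle bolt has sunk, 0 to 0.007 m. A tight bolt gives less than 1 mm when tapped from above; the loose one needs about 3 N, sinks 7 mm and stays down.
- cap_middle: Hinged aluminium cap over the middle bolt's nut: shell 64 x 64 x 23 mm, 150 g, its underside 31 mm over the beam. Origin on its hinge axis, which lies along the beam's y axis at its far edge (32 mm in beam +x from the bolt, 52 mm above the table). Opens by its robot side swinging up and away, 0 to 1.3 rad; axes as the beam's when shut, z tilts as it opens. It falls shut when let go.
- lug_middle (a point): Grip point in the lifting lug of the middle cap: a bar 14 mm wide (along the hinge axis), 10 mm thick, sticking 45 mm out of the cap's robot side. The point is 98 mm toward the robot from the hinge axis and 13 mm above it (65 mm above the table when shut), 33 mm in front of the cap's front wall, 12 mm from the lug's end; free space below. Axes as the cap's.
- head_right (a point): Centre of the domed top of the right bolt's head: steel, 22 mm wide, standing up through a 30 mm square opening in its cap, 90 mm above the table (16 mm above the cap's top at 74 mm). Same axes as the beam.
- bolt_right (a joint): How far the right bolt has sunk, 0 to 0.007 m. A tight bolt gives less than 1 mm when tapped from above; the loose one needs about 3 N, sinks 7 mm and stays down.
- cap_right: Hinged aluminium cap over the right bolt's nut: shell 64 x 64 x 23 mm, 150 g, its underside 31 mm over the beam. Origin on its hinge axis, which lies along the beam's y axis at its far edge (32 mm in beam +x from the bolt, 52 mm above the table). Opens by its robot side swinging up and away, 0 to 1.3 rad; axes as the beam's when shut, z tilts as it opens. It falls shut when let go.
- lug_right (a point): Grip point in the lifting lug of the right cap: a bar 14 mm wide (along the hinge axis), 10 mm thick, sticking 45 mm out of the cap's robot side. The point is 98 mm toward the robot from the hinge axis and 13 mm above it (65 mm above the table when shut), 33 mm in front of the cap's front wall, 12 mm from the lug's end; free space below. Axes as the cap's.
- ink_tub: Bystander: closed white plastic ink tub, 84 mm wide, 100 mm tall, at the right beyond the lock. Origin: centre of its underside.
- squeegee: Bystander: printing squeegee standing on its wide black rubber foot, wooden grip on top, 40 x 240 x 70 mm, beyond the beam. Origin: centre of its underside.
- small_frame: Bystander: empty wooden screen frame lying flat, 200 x 180 x 24 mm, at the left. Origin: centre of its underside.

How it is judged:
On the way, in this order (a step that is already met when the one before it is completed fails the run):
1. the arm-lock grip is within 8 mm of level with the index ridges (y of lock_top in the frame of lock_mark between -0.008 and 0.008 m), for 0.2 s.
2. the loose bolt has been tapped and has sunk (value of joint any of bolt_left, bolt_middle, bolt_right above 0.005 m), for 0.2 s.
3. the loose bolt's cap is lifted open by the fingers (((value of joint bolt_left above 0.005 m and angle between cap_left's own z axis and vertical above 0.7 rad and contact force between the fingers and cap_left above 0.3 N and angle between each of cap_middle, cap_right's own z axis and vertical below 0.1 rad) or (value of joint bolt_middle above 0.005 m and angle between cap_middle's own z axis and vertical above 0.7 rad and contact force between the fingers and cap_middle above 0.3 N and angle between each of cap_left, cap_right's own z axis and vertical below 0.1 rad) or (value of joint bolt_right above 0.005 m and angle between cap_right's own z axis and vertical above 0.7 rad and contact force between the fingers and cap_right above 0.3 N and angle between each of cap_left, cap_middle's own z axis and vertical below 0.1 rad))), for 0.2 s.
At the end, for the whole second after the job is handed in: lock grip within 10 mm of the mark; loose bolt sunk over 5 mm; its cap open over 0.7 rad (40 degrees), still (under 0.2 rad/s), held by the fingers (over 0.3 N); the other caps open under 0.1 rad; bystanders within 30 mm of their starts (y of lock_top in the frame of lock_mark between -0.01 and 0.01 m and ((value of joint bolt_left above 0.005 m and angle between cap_left's own z axis and vertical above 0.7 rad and contact force between the fingers and cap_left above 0.3 N and angle between each of cap_middle, cap_right's own z axis and vertical below 0.1 rad and angular speed of cap_left below 0.2 rad/s) or (value of joint bolt_middle above 0.005 m and angle between cap_middle's own z axis and vertical above 0.7 rad and contact force between the fingers and cap_middle above 0.3 N and angle between each of cap_left, cap_right's own z axis and vertical below 0.1 rad and angular speed of cap_middle below 0.2 rad/s) or (value of joint bolt_right above 0.005 m and angle between cap_right's own z axis and vertical above 0.7 rad and contact force between the fingers and cap_right above 0.3 N and angle between each of cap_left, cap_middle's own z axis and vertical below 0.1 rad and angular speed of cap_right below 0.2 rad/s)) and distance of each of ink_tub, squeegee, small_frame from where it was at the start of the episode below 0.03 m); the arm keeps its last pose, push and grip.
It fails at once if a cap is lifted (more than 0.25 rad) whose bolt has not been found loose by a tap ((angle between cap_left's own z axis and vertical above 0.25 rad and value of joint bolt_left below 0.004 m) or (angle between cap_middle's own z axis and vertical above 0.25 rad and value of joint bolt_middle below 0.004 m) or (angle between cap_right's own z axis and vertical above 0.25 rad and value of joint bolt_right below 0.004 m)).
It fails at once if a bystander is moved more than 30 mm (distance of any of ink_tub, squeegee, small_frame from where it was at the start of the episode above 0.03 m).
It also fails if it takes over 61 s, if anything falls off the work surface, if the arm or the gripper's body presses on something with over 40 N, if the wrist force passes 120 N, or if a joint passes its speed limit or range.

## Working session

There is one attempt and no reset: what is moved stays moved. The work goes in short steps, Python scripts to look and compute and a shell command to move; the robot and the scene stay as the last step left them, time stands still between calls to the robot, and variables do not carry over. Pictures are saved under pics/ and viewed, at most 10 in all, crops included, and the job is handed in when it is done.

```bash
mkdir -p pics; ls; cat > h.py <<'E'
import numpy as np,cv2
from cell import robot, vision, telemetry
from scipy.spatial.transform import Rotation as R
def ray(c,u,v):
    x,y=(u-c['cx'])/c['fx'],(v-c['cy'])/c['fy']
    a,b=x,y
    for _ in range(20):
        s=1+c['k1']*(a*a+b*b); a,b=x/s,y/s
    P=np.array(c['pose']); return P[:3,3],P[:3,:3]@np.array([a,b,1])
def at(c,u,v,z):
    o,d=ray(c,u,v); return o+d*(z-o[2])/d[2]
def proj(c,p):
    P=np.array(c['pose']); q=P[:3,:3].T@(np.array(p)-P[:3,3]); a,b=q[:2]/q[2]; s=1+c['k1']*(a*a+b*b)
    return c['fx']*a*s+c['cx'],c['fy']*b*s+c['cy']
def save(c,n): cv2.imwrite('pics/'+n,c['image'][:,:,::-1])
E
python3 - <<'E'
from h import *
import pickle
for n in('scene','top'):
    c=vision.read_camera(n); save(c,n+'1.png'); pickle.dump(c,open(n+'.pkl','wb'))
    print(n,c['fx'],c['k1'],np.round(c['pose'],3).tolist())
s=telemetry.observe(); print(s)
E
```

```text
cell.py
drive.py
pics
scene 467.12270933578435 0.03333198747377266 [[-0.626, 0.645, -0.438, 1.139], [0.78, 0.519, -0.349, 0.484], [0.002, -0.56, -0.828, 1.099], [0.0, 0.0, 0.0, 1.0]]
top 458.51411869906275 -0.1109362468667958 [[0.021, -0.992, 0.121, 0.466], [-0.999, -0.024, -0.027, 0.094], [0.03, -0.12, -0.992, 1.116], [0.0, 0.0, 0.0, 1.0]]
{'time': 0.1, 'qpos': array([-1.47904269e+00,  3.42689070e-01,  1.52491955e+00,  2.54601935e-05,
        1.27539938e+00, -1.46025884e-01]), 'qvel': array([ 0.00067257, -0.00284699, -0.00255664, -0.00236226, -0.00021511,
        0.00181934]), 'joint_efforts': array([ 1.72275155e-03, -4.32004631e+01, -2.44693655e+01,  7.18314364e-02,
        5.25761582e-02, -4.81851896e-05]), 'tool_pos': array([ 0.12366259, -0.51011221,  0.40409626]), 'tool_rot': array([-3.14019591e+00, -2.30031030e-04,  2.37771932e-01]), 'contact_force': array([-0.13853211, -0.21532326,  0.51853854]), 'torque': array([ 0.02683359, -0.0027522 ,  0.03880453]), 'grip_force': 0.0, 'opening': 0.09171708170712177}
```

View pics/top1.png

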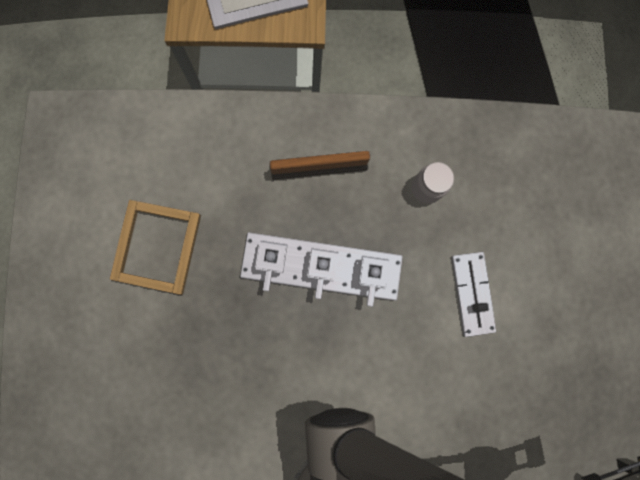

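View pics/scene1.png

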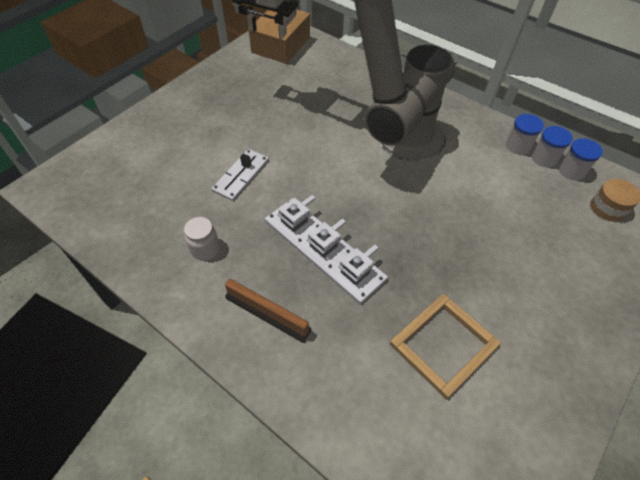

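Top view: beam with heads near (271,257), (323,264) and (375,271). Lugs point down, and the track is at x 453–495 with its grip near (478,308). I'll enlarge this for exact pixels.

```bash
python3 - <<'E'
import cv2
a=cv2.imread('pics/top1.png')
b=a[225:315,235:410]; l=a[245:340,440:510]
b=cv2.resize(b,None,fx=4.5,fy=4.5,interpolation=cv2.INTER_CUBIC)
cv2.imwrite('pics/beam.png',b)
cv2.imwrite('pics/lock.png',cv2.resize(l,None,fx=6,fy=6,interpolation=cv2.INTER_CUBIC))
E
```

```text
(no output)
```

View pics/beam.png

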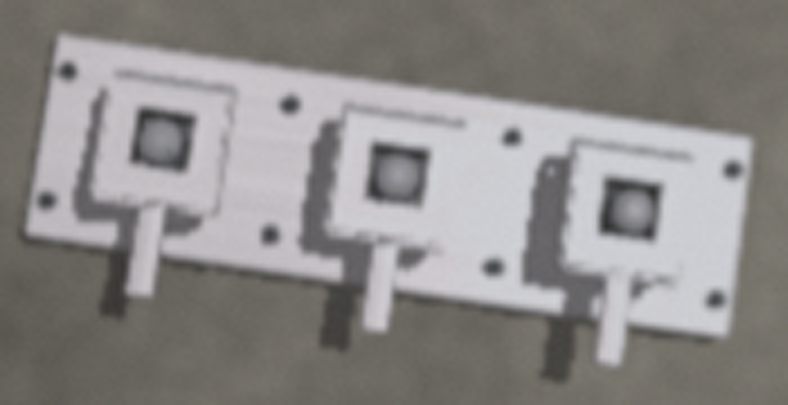

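View pics/lock.png

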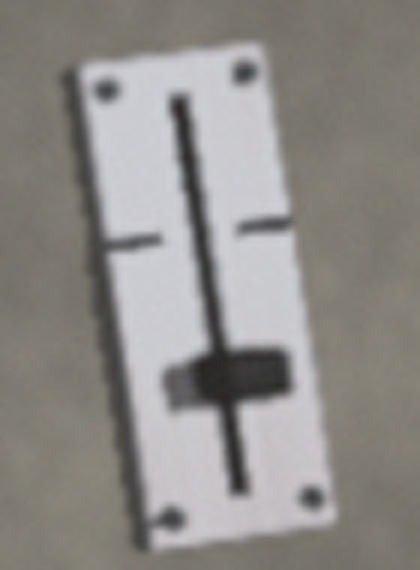

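Beam crop: heads at (163,140), (398,174) and (632,210), beam corners at (58,35), (752,137), (728,337) and (25,238). Lock crop: ridge inner ends at (162,238) and (238,230), plate corners at (78,65), (263,42), (337,522) and (150,550). The grip's dark body spans x 190–292, y 347–408.

```bash
python3 - <<'E'
from h import *
import pickle
c=pickle.load(open('top.pkl','rb'))
# cv2.resize: src=(dst+.5)/f-.5
B=lambda u,v,z:at(c,(u+.5)/4.5-.5+235,(v+.5)/4.5-.5+225,z)
L=lambda u,v,z:at(c,(u+.5)/6-.5+440,(v+.5)/6-.5+245,z)
def fit(model,pts):
    m=np.array(model)[:,:2];p=np.array(pts)[:,:2]
    A=m-m.mean(0);Q=p-p.mean(0)
    th=np.arctan2((A[:,0]*Q[:,1]-A[:,1]*Q[:,0]).sum(),(A*Q).sum())
    Rm=np.array([[np.cos(th),-np.sin(th)],[np.sin(th),np.cos(th)]])
    t=p.mean(0)-Rm@m.mean(0); r=(m@Rm.T+t-p)*1000
    return th,Rm,t,np.round(r,1).tolist()
h=[B(163,140,.088),B(398,174,.088),B(632,210,.088)]
co=[B(58,35,.02),B(752,137,.02),B(728,337,.02),B(25,238,.02)]
lt=[B(140,297,.07),B(376,331,.07),B(610,365,.07)]
M=[(0,.12),(0,0),(0,-.12),(.055,.19),(.055,-.19),(-.055,-.19),(-.055,.19)]+[(-.078,y) for y in(.12,0,-.12)]
th,Rm,t,r=fit(M,h+co+lt); print('beam',th,t,r)
for n,y in zip('LMR',(.12,0,-.12)):print(n,'head',t+Rm@[0,y],'lug',t+Rm@[-.066,y],np.hypot(*(t+Rm@[-.066,y])))
# lock: local along=Y, across=X
pc=[L(78,65,.014),L(263,42,.014),L(337,522,.014),L(150,550,.014)]
M=[(-.04,.1),(.04,.1),(.04,-.1),(-.04,-.1)]
th2,R2,t2,r2=fit(M,pc);print('lock',th2,t2,r2)
loc=lambda p:np.round(R2.T@(p[:2]-t2)*1000,1)
for q in[(162,238),(238,230),(105,244),(292,222)]:print('ridge',loc(L(*q,.016)))
for q in[(179,97),(240,492)]:print('slot',loc(L(*q,.014)))
for q in[(292,347),(292,395),(225,350),(225,408)]:print('gripTop',loc(L(*q,.056)))
s=telemetry.observe();print(s['time'])
E
```

```text
beam -0.12098063137257009 [0.54707132 0.05253936] [[-0.8, 1.4], [-1.0, 0.0], [0.0, -1.3], [0.8, 1.1], [1.1, -1.9], [-0.7, -1.5], [0.6, 1.0], [-0.1, 0.3], [-0.2, 0.6], [0.2, 0.3]]
L head [0.56155361 0.17166225] lug [0.49603602 0.17962751] 0.5275583121580038
M head [0.54707132 0.05253936] lug [0.48155373 0.06050461] 0.48533988559526053
R head [ 0.53258903 -0.06658354] lug [ 0.46707144 -0.05861828] 0.4707354207750246
lock -1.426607538638836 [ 0.48759984 -0.32307018] [[0.6, 0.1], [0.9, 0.1], [-0.7, -0.1], [-0.8, -0.1]]
ridge [-16.6  24.9]
ridge [15.9 23.9]
ridge [-40.8  25.5]
ridge [39.3 24.2]
slot [ 0.5 81.1]
slot [  1.  -81.4]
gripTop [ 14.9 -23.9]
gripTop [ 12.  -42.4]
gripTop [-12.5 -21.3]
gripTop [-16.  -43.7]
0.1
```

The rows are not in the units I measure in: shifts go in shares of 0.75 m and turns go in shares of 2 pi rad. I convert before sending: 0.0354 m is 0.0472, 0.0145 m is 0.0193, 0.094 rad is 0.015.

```bash
cat > to.py <<'E'
from h import *
import sys
# usage: to.py x y z yaw [tilt]  (tcp target; tilt about beam/tool y) -> delta in present tool axes
def delta(x,y,z,yaw,tilt=0):
    s=telemetry.observe(); T=R.from_euler('xyz',s['tool_rot'])
    G=R.from_euler('xyz',[np.pi,0,yaw])*R.from_rotvec([0,tilt,0])
    print('d',np.round(T.inv().apply(np.array([x,y,z])-s['tool_pos']),4),'rv',np.round((T.inv()*G).as_rotvec(),4))
    print('f',np.round(s['contact_force'],1),'q',np.round(s['qpos'],2),'t',s['time'])
if __name__=='__main__': delta(*map(float,sys.argv[1:]))
E
python3 drive.py '[[0, 0, 0, 0, 0, 0.015], [0.0472, -0.0177, 0.0193, 0, 0, 0], [0.0472, -0.0177, 0.0193, 0, 0, 0], [0.0472, -0.0177, 0.0193, 0, 0, 0], [0.0472, -0.0177, 0.0193, 0, 0, 0], [0.0472, -0.0177, 0.0193, 0, 0, 0], [0.0472, -0.0177, 0.0193, 0, 0, 0], [0.0472, -0.0177, 0.0193, 0, 0, 0]]' 0.092 20
python3 drive.py '[[0.0472, -0.0177, 0.0193, 0, 0, 0], [0.0472, -0.0177, 0.0193, 0, 0, 0], [0.0472, -0.0177, 0.0193, 0, 0, 0], [0, 0, 0, 0, 0, 0], [0, 0, 0, 0, 0, 0]]'
python3 to.py 0.4549 -0.3278 0.204 0.144
```

```text
time: 0.77
tool_pos: [0.3569, -0.3813, 0.3023]
tool_rot: [-3.141, 0.0, 0.144]
contact_force: [0.5, -1.9, 0.6]
opening: 0.0915
grip_force: 0.0
time: 1.18
tool_pos: [0.4561, -0.3263, 0.2582]
tool_rot: [-3.139, 0.002, 0.148]
contact_force: [-0.7, -0.6, 1.3]
opening: 0.0919
grip_force: 0.0
d [-0.0013  0.0015  0.0542] rv [-0.0022  0.0019  0.0036]
f [-0.7 -0.6  1.3] q [-0.76  0.56  1.61 -0.    0.97  0.67] t 1.1833
```

Converted, 0.018 m is 0.024.

```bash
python3 drive.py '[[0, 0, 0.024, 0, 0, 0], [0, 0, 0.024, 0, 0, 0], [0, 0, 0.024, 0, 0, 0], [0, 0, 0, 0, 0, 0]]'
python3 drive.py '[[0, 0, 0, 0, 0, 0], [0, 0, 0, 0, 0, 0], [0, 0, 0, 0, 0, 0], [0, 0, 0, 0, 0, 0], [0, 0, 0, 0, 0, 0], [0, 0, 0, 0, 0, 0], [0, 0, 0, 0, 0, 0], [0, 0, 0, 0, 0, 0]]' 0.015 20
python3 to.py 0.5118 -0.3196 0.204 0.144
python3 - <<'E'
from h import *
c=vision.read_camera('top');save(c,'t2.png')
d=vision.read_camera('wrist');save(d,'w2.png')
cv2.imwrite('pics/g2.png',np.hstack([cv2.resize(c['image'][245:345,440:520,::-1],(400,500),interpolation=2),cv2.resize(d['image'][:,:,::-1],(400,500))]))
E
```

```text
time: 1.52
tool_pos: [0.4532, -0.328, 0.2031]
tool_rot: [-3.137, 0.004, 0.142]
contact_force: [-0.0, 0.5, -0.4]
opening: 0.0921
grip_force: 0.0
time: 2.18
tool_pos: [0.455, -0.3278, 0.2059]
tool_rot: [3.141, -0.0, 0.144]
contact_force: [0.9, 0.2, 0.2]
opening: 0.0431
grip_force: 0.0
d [ 0.0574 -0.      0.0019] rv [ 0.0003 -0.0001 -0.0001]
f [0.9 0.2 0.2] q [-0.76  0.63  1.65 -0.    0.85  0.67] t 2.1833
```

View pics/g2.png

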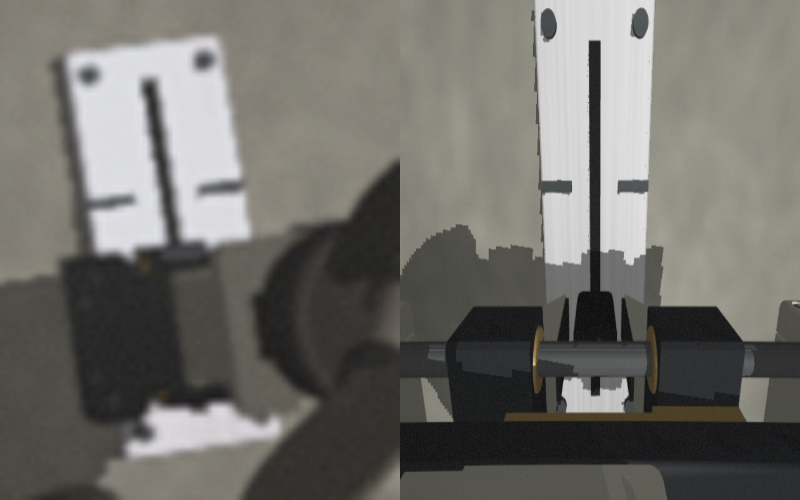

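The wrist view (right half) shows the black grip centred between the pads at about (597,320), with the ridges ahead at row 186. The fingers are still closing, so I'll let them finish and then slide.

Converted, 0.0115 m is 0.0153.

```bash
python3 drive.py '[[0, 0, 0, 0, 0, 0], [0, 0, 0, 0, 0, 0], [0, 0, 0, 0, 0, 0], [0, 0, 0, 0, 0, 0]]'
python3 drive.py '[[0.0153, 0, 0, 0, 0, 0], [0.0153, 0, 0, 0, 0, 0], [0.0153, 0, 0, 0, 0, 0], [0.0153, 0, 0, 0, 0, 0], [0.0153, 0, 0, 0, 0, 0], [0, 0, 0, 0, 0, 0], [0, 0, 0, 0, 0, 0]]'
python3 - <<'E'
from h import *
d=vision.read_camera('wrist');save(d,'w3.png')
E
```

```text
time: 2.62
tool_pos: [0.455, -0.3279, 0.2057]
tool_rot: [3.141, 0.0, 0.144]
contact_force: [-0.2, -0.5, -0.1]
opening: 0.0285
grip_force: 20.0
time: 3.2
tool_pos: [0.5128, -0.3193, 0.2057]
tool_rot: [3.141, -0.001, 0.145]
contact_force: [1.8, 0.9, -0.2]
opening: 0.0282
grip_force: 20.0
```

View pics/w3.png

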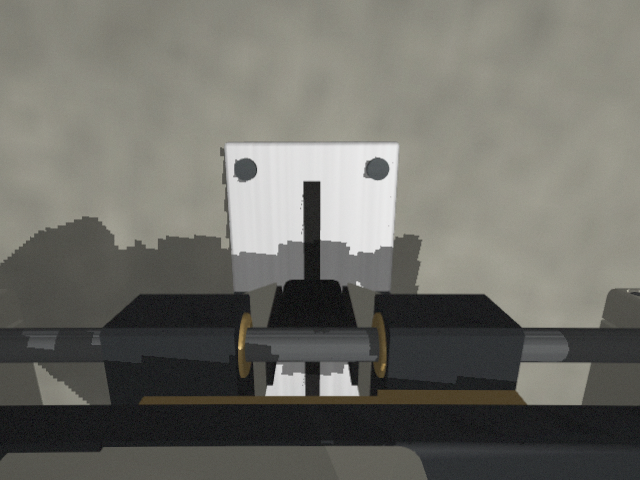

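Converted, -0.03 m is -0.04, 0.1 rad is 0.0159.

```bash
python3 - <<'E'
from h import *
c=vision.read_camera('wrist')
t2=np.array([.4876,-.32307]);th=-1.4266
R2=np.array([[np.cos(th),-np.sin(th)],[np.sin(th),np.cos(th)]])
for n,u,v,z in[('gripfar',312,281,.056),('slotend',312,182,.014),('plateL',226,143,.014),('plateR',398,143,.014)]:
    print(n,np.round(R2.T@(at(c,u,v,z)[:2]-t2)*1000,1))
E
python3 drive.py '[[0, 0, 0, 0, 0, 0], [0, 0, 0, 0, 0, 0], [0, 0, 0, 0, 0, 0], [0, 0, 0, 0, 0, 0]]' 0.06
python3 drive.py '[[0, 0, -0.04, 0, 0, 0.0103], [0, 0, -0.04, 0, 0, 0.0159], [0, 0, -0.04, 0, 0, 0.0159], [0, 0, 0, 0, 0, 0]]' 0
python3 to.py 0.5326 -0.0666 0.283 -0.121
python3 - <<'E'
from h import *
c=vision.read_camera('top');save(c,'t3.png')
c=vision.read_camera('wrist');save(c,'w4.png')
E
```

```text
gripfar [-0.2 46.8]
slotend [-0.2 79.5]
plateL [-39.1  97. ]
plateR [38.7 97. ]
time: 3.63
tool_pos: [0.5115, -0.3198, 0.2057]
tool_rot: [-3.141, 0.0, 0.143]
contact_force: [0.1, -0.4, -0.6]
opening: 0.0502
grip_force: 0.0
time: 3.97
tool_pos: [0.5129, -0.3206, 0.3021]
tool_rot: [3.136, -0.009, -0.126]
contact_force: [0.9, -0.6, 0.6]
opening: 0.0326
grip_force: 0.0
d [-0.0126 -0.2546  0.0175] rv [ 0.0058 -0.0091 -0.0053]
f [ 0.9 -0.6  0.6] q [-0.69  0.58  1.44 -0.    1.12  1.01] t 3.9667
```

View pics/w4.png

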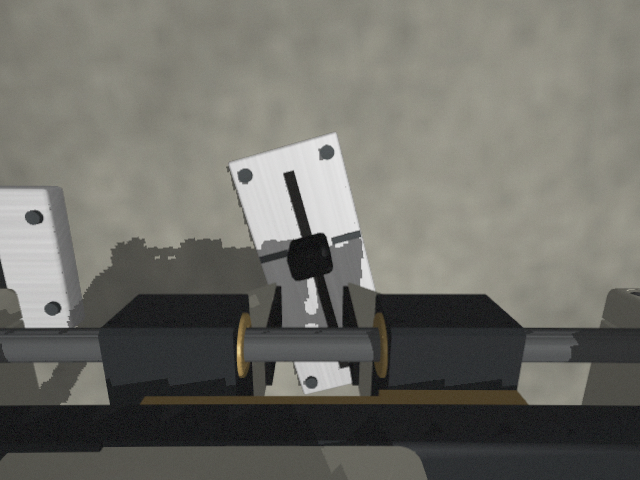

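The wrist view shows the grip top at x 289–332, y 234–281, with ridges at left (260,260) and right (333,241)–(360,234). I'll check its travel numerically.

```bash
python3 - <<'E'
from h import *
c=vision.read_camera('wrist'); print(np.round(np.array(c['pose']),3).tolist())
t2=np.array([.4876,-.32307]);th=-1.4266
R2=np.array([[np.cos(th),-np.sin(th)],[np.sin(th),np.cos(th)]])
for n,u,v,z in[('ridL',261,260,.016),('ridR',333,241,.016),('ridRo',360,235,.016),('slotend',290,172,.014),('pL',229,164,.014),('pR',336,133,.014)]:
    print(n,np.round(R2.T@(at(c,u,v,z)[:2]-t2)*1000,1))
for y in(.0245,.0345,.0395):
  for z in(.014,.056):
    print(y,z,[np.round(proj(c,[*(t2+R2@[x,y+dy]),z])).tolist() for x,dy in((-.014,.01),(.014,.01),(.014,-.01),(-.014,-.01))])
im=c['image'][120:400,210:400,::-1]; cv2.imwrite('pics/lk.png',cv2.resize(im,None,fx=2.1*1.9,fy=2.1,interpolation=2) if 0 else cv2.resize(im,None,fx=2.1,fy=2.1,interpolation=2))
tc=vision.read_camera('top')
tm=cv2.resize(tc['image'][245:343,440:520,::-1],None,fx=6,fy=6,interpolation=2)
l=cv2.imread('pics/lk.png'); cv2.imwrite('pics/lk.png',np.hstack([l[:588,:320],tm[:l.shape[0]][:588]]))
E
```

```text
[[-0.121, -0.955, -0.272, 0.585], [-0.993, 0.116, 0.032, -0.329], [0.001, 0.274, -0.962, 0.278], [0.0, 0.0, 0.0, 1.0]]
ridL [-39.5  22. ]
ridR [16.2 22.2]
ridRo [36.5 21.4]
slotend [-0.6 78.6]
pL [-40.4  95.1]
pR [37.2 95.6]
0.0245 0.014 [[289.0, 235.0], [326.0, 225.0], [332.0, 251.0], [297.0, 260.0]]
0.0245 0.056 [[285.0, 252.0], [328.0, 240.0], [336.0, 269.0], [294.0, 280.0]]
0.0345 0.014 [[285.0, 222.0], [322.0, 213.0], [329.0, 238.0], [293.0, 248.0]]
0.0345 0.056 [[281.0, 237.0], [324.0, 225.0], [332.0, 255.0], [290.0, 266.0]]
0.0395 0.014 [[283.0, 216.0], [321.0, 206.0], [327.0, 232.0], [291.0, 241.0]]
0.0395 0.056 [[279.0, 229.0], [322.0, 218.0], [330.0, 248.0], [288.0, 259.0]]
```

View pics/lk.png

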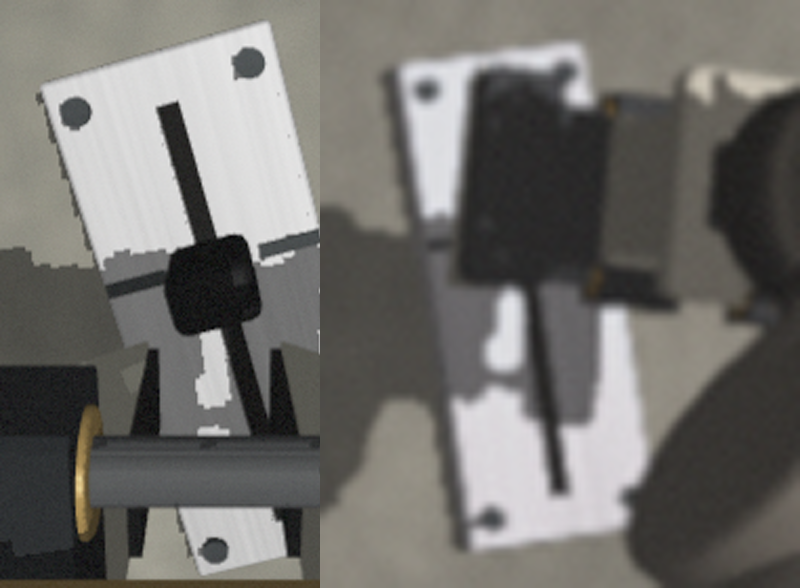

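The grip is level with the ridges: its outline matches the prediction for the mark to within 2–3 mm. Next I'll tap the right bolt, tool yaw already aligned with the beam.

Converted, -0.0364 m is -0.0485, 0.0025 m is 0.0033.

```bash
python3 drive.py '[[-0.0024, -0.0485, 0.0033, 0, 0, 0], [-0.0024, -0.0485, 0.0033, 0, 0, 0], [-0.0024, -0.0485, 0.0033, 0, 0, 0], [-0.0024, -0.0485, 0.0033, 0, 0, 0], [-0.0024, -0.0485, 0.0033, 0, 0, 0], [-0.0024, -0.0485, 0.0033, 0, 0, 0], [-0.0024, -0.0485, 0.0033, 0, 0, 0]]' 0
python3 drive.py '[[0, 0, 0, 0, 0, 0], [0, 0, 0, 0, 0, 0], [0, 0, 0, 0, 0, 0], [0, 0, 0, 0, 0, 0]]'
python3 to.py 0.5326 -0.0666 0.283 -0.121
```

```text
time: 4.75
tool_pos: [0.5295, -0.0634, 0.2765]
tool_rot: [-3.141, 0.003, -0.121]
contact_force: [0.2, 0.1, -0.1]
opening: 0.0002
grip_force: 0.0
time: 5.08
tool_pos: [0.5301, -0.0663, 0.2776]
tool_rot: [3.141, 0.001, -0.122]
contact_force: [-0.0, 1.0, 0.1]
opening: 0.0005
grip_force: 0.0
d [ 0.0025  0.     -0.0054] rv [ 0.0002  0.001  -0.0011]
f [-0.   1.   0.1] q [-0.27  0.49  1.67 -0.    0.98  1.43] t 5.0833
```

Tips are at about 0.0996. I'll step down to the head at 0.090.

Converted, 0.004 m is 0.0053, 0.0025 m is 0.0033.

```bash
python3 drive.py '[[0.0033, 0, 0.0053, 0, 0, 0], [0, 0, 0.0053, 0, 0, 0], [0, 0, 0, 0, 0, 0], [0, 0, 0, 0, 0, 0]]'
python3 drive.py '[[0, 0, 0.0027, 0, 0, 0], [0, 0, 0.0027, 0, 0, 0], [0, 0, 0, 0, 0, 0], [0, 0, 0, 0, 0, 0]]'
```

```text
time: 5.42
tool_pos: [0.5325, -0.0661, 0.2697]
tool_rot: [-3.142, 0.001, -0.122]
contact_force: [0.4, -0.6, 0.1]
opening: 0.0007
grip_force: 0.0
time: 5.75
tool_pos: [0.5327, -0.0657, 0.2674]
tool_rot: [3.141, -0.001, -0.121]
contact_force: [-3.0, -0.1, 9.3]
opening: 0.0007
grip_force: 4.5
```

The right bolt holds at 9 N, so it is tight. On to the middle.

Converted, -0.03 m is -0.04, -0.014 m is -0.0187.

```bash
python3 drive.py '[[0, 0, -0.0187, 0, 0, 0], [0, -0.04, 0, 0, 0, 0], [0, -0.04, 0, 0, 0, 0], [0, -0.04, 0, 0, 0, 0], [0, -0.04, 0, 0, 0, 0], [0, 0, 0, 0, 0, 0], [0, 0, 0, 0, 0, 0]]'
python3 to.py 0.5471 0.0525 0.270 -0.121
```

```text
time: 6.33
tool_pos: [0.5471, 0.055, 0.2801]
tool_rot: [3.141, -0.0, -0.118]
contact_force: [-0.0, 0.2, -0.4]
opening: 0.0008
grip_force: 0.0
d [0.0003 0.0024 0.0101] rv [ 0.0002 -0.      0.0029]
f [-0.   0.2 -0.4] q [-0.04  0.52  1.62 -0.    1.    1.65] t 6.3333
```

Converted, 0.005 m is 0.0067, 0.002 m is 0.0027.

```bash
python3 drive.py '[[0, 0.0013, 0.0067, 0, 0, 0], [0, 0, 0.0067, 0, 0, 0], [0, 0, 0.0027, 0, 0, 0], [0, 0, 0.0027, 0, 0, 0], [0, 0, 0, 0, 0, 0], [0, 0, 0, 0, 0, 0]]'
```

```text
time: 6.83
tool_pos: [0.5469, 0.0516, 0.2673]
tool_rot: [3.141, -0.0, -0.123]
contact_force: [-5.4, -1.1, 12.7]
opening: 0.0003
grip_force: 6.0
```

The middle bolt is tight as well: it holds at 12.7 N. Now the left.

Converted, -0.03 m is -0.04, -0.014 m is -0.0187.

```bash
python3 drive.py '[[0, 0, -0.0187, 0, 0, 0], [0, -0.04, 0, 0, 0, 0], [0, -0.04, 0, 0, 0, 0], [0, -0.04, 0, 0, 0, 0], [0, -0.04, 0, 0, 0, 0], [0, 0, 0, 0, 0, 0], [0, 0, 0, 0, 0, 0]]'
python3 drive.py '[[0, 0, 0.0067, 0, 0, 0], [0, 0, 0.0067, 0, 0, 0], [0, 0, 0.0027, 0, 0, 0], [0, 0, 0.0027, 0, 0, 0], [0, 0, 0, 0, 0, 0], [0, 0, 0, 0, 0, 0]]'
python3 to.py 0.5616 0.1717 0.260 -0.121
```

```text
time: 7.42
tool_pos: [0.5615, 0.1722, 0.2796]
tool_rot: [3.141, 0.001, -0.12]
contact_force: [-0.5, 0.6, -0.8]
opening: 0.0004
grip_force: 0.0
time: 7.92
tool_pos: [0.5616, 0.1713, 0.266]
tool_rot: [3.141, 0.0, -0.122]
contact_force: [-1.2, 0.9, 0.3]
opening: 0.0003
grip_force: 0.0
d [-0.0001 -0.0004  0.006 ] rv [ 0.0001  0.0003 -0.001 ]
f [-1.2  0.9  0.3] q [ 0.17  0.59  1.53 -0.    1.02  1.86] t 7.9167
```

Converted, 0.002 m is 0.0027.

```bash
python3 drive.py '[[0, 0, 0.0027, 0, 0, 0], [0, 0, 0.0027, 0, 0, 0], [0, 0, 0.0027, 0, 0, 0], [0, 0, 0, 0, 0, 0], [0, 0, 0, 0, 0, 0]]'
python3 drive.py '[[0, 0, 0.0013, 0, 0, 0], [0, 0, 0.0013, 0, 0, 0], [0, 0, 0, 0, 0, 0], [0, 0, 0, 0, 0, 0]]'
```

```text
time: 8.33
tool_pos: [0.5617, 0.1717, 0.2608]
tool_rot: [3.141, -0.001, -0.121]
contact_force: [-1.5, -2.2, 5.5]
opening: 0.0003
grip_force: 3.0
time: 8.67
tool_pos: [0.5616, 0.1717, 0.2606]
tool_rot: [-3.142, -0.002, -0.121]
contact_force: [-4.7, -3.5, 16.9]
opening: 0.0008
grip_force: 8.8
```

The left bolt sank 7 mm, so it is the loose one. I'll retract, then go to its lug with the fingers tilted 0.35 rad forward, which leaves room to rotate.

Converted, -0.035 m is -0.0467, -0.03 m is -0.04, 0.12 rad is 0.0191.

```bash
python3 drive.py '[[0, 0, -0.0467, 0, 0, 0], [0, 0, -0.04, 0, 0, 0], [-0.04, 0, 0, 0, 0.0183, 0], [-0.04, 0, 0, 0, 0.0191, 0], [-0.04, 0, 0, 0, 0.0183, 0], [0, 0, 0, 0, 0, 0], [0, 0, 0, 0, 0, 0]]' 0.045 15
cat > lug.py <<'E'
from to import *
# lug.py cap_angle lag backoff: tcp so that grasp point is on the left lug at that cap angle
a,lag,b=map(float,sys.argv[1:]); th=-.121
lx=.032-.098*np.cos(a)+.013*np.sin(a); lz=.052+.098*np.sin(a)+.013*np.cos(a)
k=lag-a; d=.159+b
bx,z=lx-d*np.sin(k),lz+d*np.cos(k)
p=np.array([.54707,.05254])+np.array([[np.cos(th),-np.sin(th)],[np.sin(th),np.cos(th)]])@[bx,.12]
print(np.round([*p,z,k],4)); delta(*p,z,th,k)
E
python3 lug.py 0 0.35 0.06; python3 lug.py 0 0.35 0
```

```text
time: 9.25
tool_pos: [0.4708, 0.1828, 0.3119]
tool_rot: [3.14, -0.347, -0.119]
contact_force: [0.8, -1.1, 0.3]
opening: 0.042
grip_force: 0.0
[0.4215 0.1887 0.2707 0.35  ]
d [-0.0607  0.      0.0219] rv [0.0006 0.0035 0.002 ]
f [ 0.8 -1.1  0.3] q [ 0.25  0.35  1.83 -0.21  0.65  2.09] t 9.25
[0.4419 0.1862 0.2144 0.35  ]
d [-0.0605 -0.      0.0819] rv [0.0006 0.0035 0.002 ]
f [ 0.8 -1.1  0.3] q [ 0.25  0.35  1.83 -0.21  0.65  2.09] t 9.25
```

Converted, -0.0205 m is -0.0273, -0.02 m is -0.0267.

```bash
python3 drive.py '[[-0.0267, 0, 0.0093, 0, 0, 0], [-0.0267, 0, 0.0093, 0, 0, 0], [-0.0273, 0, 0.0107, 0, 0, 0], [0, 0, 0.0267, 0, 0, 0], [0, 0, 0.0267, 0, 0, 0], [0, 0, 0.0267, 0, 0, 0], [0, 0, 0, 0, 0, 0], [0, 0, 0, 0, 0, 0]]'
python3 lug.py 0 0.35 0
python3 - <<'E'
from h import *
c=vision.read_camera('wrist');save(c,'w5.png')
E
```

```text
time: 9.92
tool_pos: [0.446, 0.1859, 0.2145]
tool_rot: [3.141, -0.349, -0.122]
contact_force: [-0.1, 0.1, 0.6]
opening: 0.0454
grip_force: 0.0
[0.4419 0.1862 0.2144 0.35  ]
d [-0.0039  0.0002 -0.0012] rv [ 0.0011  0.0012 -0.001 ]
f [-0.1  0.1  0.6] q [ 0.28  0.48  1.98 -0.37  0.38  2.29] t 9.9167
```

View pics/w5.png

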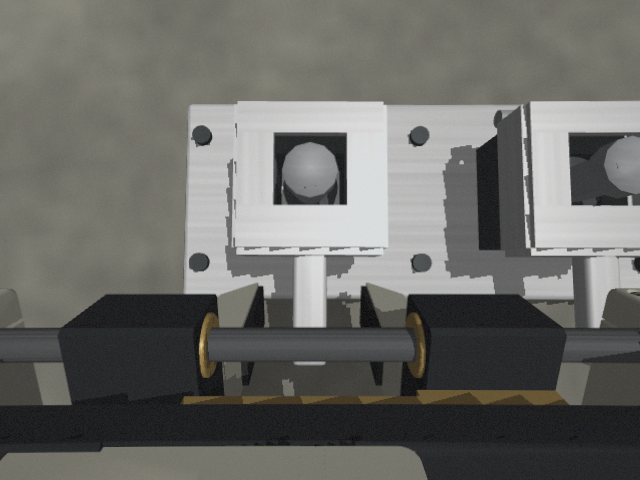

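The lug at (310,310) is centred between the pads (x 263 and 367). Closing.

Converted, -0.002 m is -0.0027.

```bash
python3 drive.py '[[-0.0027, 0, 0, 0, 0, 0], [0, 0, 0, 0, 0, 0], [0, 0, 0, 0, 0, 0], [0, 0, 0, 0, 0, 0], [0, 0, 0, 0, 0, 0], [0, 0, 0, 0, 0, 0], [0, 0, 0, 0, 0, 0], [0, 0, 0, 0, 0, 0]]' 0.008 25
for a in 0 .2 .4 .6 .85; do python3 lug.py $a 0.35 0|head -2; done
```

```text
time: 10.63
tool_pos: [0.4429, 0.1868, 0.2147]
tool_rot: [-3.14, -0.351, -0.121]
contact_force: [-2.4, 4.7, 2.5]
opening: 0.0135
grip_force: 25.0
[0.4419 0.1862 0.2144 0.35  ]
d [-0.001   0.0007  0.    ] rv [-0.0013 -0.0014 -0.    ]
[0.477  0.1819 0.2414 0.15  ]
d [ 0.0415  0.0007 -0.0132] rv [-1.300e-03 -2.014e-01  1.000e-04]
[ 0.5166  0.1771  0.2609 -0.05  ]
d [ 0.0857  0.0007 -0.0178] rv [-1.300e-03 -4.014e-01  2.000e-04]
[ 0.5594  0.1719  0.2721 -0.25  ]
d [ 0.13    0.0007 -0.0135] rv [-1.300e-03 -6.014e-01  3.000e-04]
[ 0.6145  0.1652  0.2737 -0.5   ]
d [0.1827 0.0007 0.0041] rv [-1.200e-03 -8.514e-01  5.000e-04]
```

Converted, 0.0146 m is 0.0195, -0.0056 m is -0.0075, -0.07 rad is -0.0111.

```bash
python3 drive.py '[[0.0195, 0, -0.0075, 0, -0.0111, 0], [0.0195, 0, -0.0075, 0, -0.0111, 0], [0.0195, 0, -0.0075, 0, -0.0111, 0], [0.0195, 0, -0.0075, 0, -0.0111, 0], [0.0195, 0, -0.0075, 0, -0.0111, 0], [0.0195, 0, -0.0075, 0, -0.0111, 0], [0, 0, 0, 0, 0, 0]]'
python3 lug.py 0.42 0.35 0; python3 lug.py 0.9 0.35 0
```

```text
time: 11.22
tool_pos: [0.5233, 0.1768, 0.2631]
tool_rot: [-3.14, 0.075, -0.123]
contact_force: [-4.9, 7.1, 1.7]
opening: 0.0137
grip_force: 25.0
[ 0.5208  0.1766  0.2624 -0.07  ]
d [-0.0024  0.0005  0.0008] rv [-0.0022  0.005  -0.0017]
f [-4.9  7.1  1.7] q [0.18 0.56 1.61 0.03 1.05 1.86] t 11.2167
[ 0.6255  0.1639  0.2724 -0.55  ]
d [ 0.102   0.0003 -0.017 ] rv [-0.0025 -0.475  -0.0012]
f [-4.9  7.1  1.7] q [0.18 0.56 1.61 0.03 1.05 1.86] t 11.2167
```

On track with low forces. Continuing to about 0.9 rad.

Converted, 0.0146 m is 0.0195, -0.0056 m is -0.0075, -0.07 rad is -0.0111.

```bash
python3 drive.py '[[0.0195, 0, -0.0075, 0, -0.0111, 0], [0.0195, 0, -0.0075, 0, -0.0111, 0], [0.0195, 0, -0.0075, 0, -0.0111, 0], [0.0195, 0, -0.0075, 0, -0.0111, 0], [0.0195, 0, -0.0075, 0, -0.0111, 0], [0.0195, 0, -0.0075, 0, -0.0111, 0], [0.0195, 0, -0.0075, 0, -0.0111, 0], [0, 0, 0, 0, 0, 0]]'
python3 drive.py '[[0, 0, 0, 0, 0, 0], [0, 0, 0, 0, 0, 0], [0, 0, 0, 0, 0, 0], [0, 0, 0, 0, 0, 0], [0, 0, 0, 0, 0, 0]]'
python3 lug.py 0.91 0.35 0
python3 - <<'E'
from h import *
c=vision.read_camera('scene')
cv2.imwrite('pics/fin.png',cv2.resize(c['image'][80:380,160:520,::-1],None,fx=2,fy=2))
E
```

```text
time: 11.88
tool_pos: [0.6302, 0.1637, 0.2709]
tool_rot: [-3.139, 0.568, -0.121]
contact_force: [-4.4, 4.1, 10.6]
opening: 0.0138
grip_force: 25.0
time: 12.3
tool_pos: [0.6291, 0.164, 0.2717]
tool_rot: [-3.14, 0.559, -0.12]
contact_force: [-1.1, 6.2, 1.6]
opening: 0.0136
grip_force: 25.0
[ 0.6276  0.1636  0.2721 -0.56  ]
d [-0.0014  0.0006  0.0004] rv [-0.0009 -0.0005  0.0005]
f [-1.1  6.2  1.6] q [0.11 0.83 1.08 0.13 1.77 1.79] t 12.3
```

View pics/fin.png

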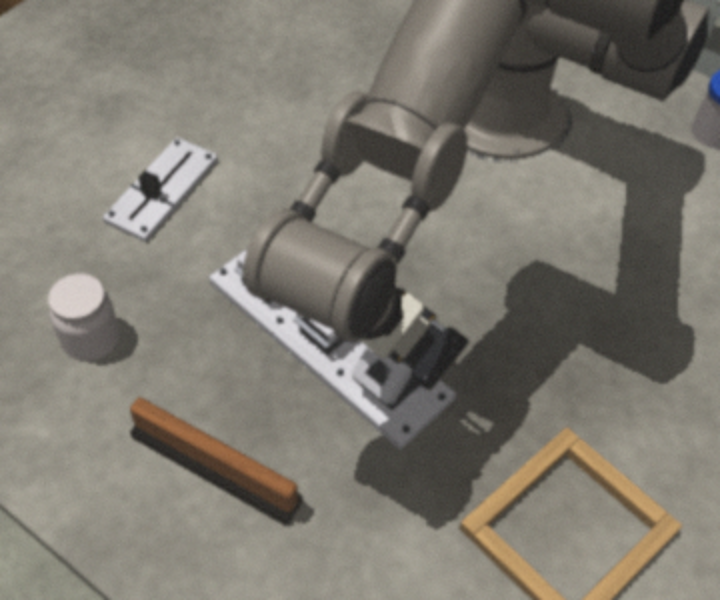

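The left cap is tilted open in the gripper at about (385,375), and opening 13.6 mm matches the lug width. The lock grip sits at the ridges (150,185) and the bystanders have not moved. Handing in.

```bash
python3 -c "
from cell import robot, vision, telemetry; print(robot.hand_in())"
```

```text
the job is handed in; nothing more can be done
None
```

I handed the job in at about 12 s, with no verdict returned: the lock grip is level with the ridges, the left bolt was the loose one (sank 7 mm), and its cap is held open at about 0.9 rad (52°), with the other caps and bystanders left alone.

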